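Fit a specimen spindle and set the running clearance of its collet chuck

TASK

Two specimen spindles hang in the wooden rack, but only one has a stem slim enough for the bore of the collet chuck: find it by trying, seat it fully home in the chuck, and have the other one hanging in a hole of the rack. Then screw the chuck's knurled ring nut down (clockwise) until it bottoms out, back it off a quarter turn so that the specimen can still be spun, and finish while still holding the nut in the gripper at that setting, so it cannot creep. Do not disturb the other things on the bench.

Things in the scene. Friction and masses are not known exactly. Their poses are not given: they have to be found in the camera images.
- spindle_a_puck (a point): One of two spindles: round black resin puck, 30 mm diameter x 18 mm tall, polished metal sample in its top, on a steel stem 50 mm long; about 90 g. The pucks are alike, but one stem is 14 mm thick, the other 18 mm: which is which is not told. This point is the puck's centre, 9 mm above its underside; z points up. It starts hanging in an end hole of the rack.
- spindle_b_puck (a point): The other spindle, with a like puck and the other stem thickness. Same point and axes.
- spindle_a_foot (a point): Centre of the lower end of that spindle's stem, 59 mm below the puck's centre.
- spindle_b_foot (a point): Centre of the lower end of that spindle's stem, 59 mm below the puck's centre.
- rack: Fixed hardwood block, 52 mm (x) by 176 mm (y) by 56 mm tall, with a row of three upright through holes of 20 mm along its y, 60 mm apart. Origin: centre of its underside. The two end holes hold the spindles, the middle one is empty.
- rack_hole0 (a point): Mouth centre of the rack hole at the -y end, on the rack's top face.
- rack_hole1 (a point): Mouth centre of the middle rack hole, empty at the start.
- rack_hole2 (a point): Mouth centre of the rack hole at the +y end.
- chuck_mouth (a point): Mouth of the chuck's upright bore, 62 mm above the bench: top of a slit steel sleeve, 25 mm outside, bore 15.6 mm wide and 44 mm deep. It stands 4 to 6 mm above the ring nut round it. A seated puck's underside is 6 mm above it. The chuck is fixed: foot 96 mm diameter, 14 mm tall, then a 36 mm barrel and a 41 mm shoulder under the nut.
- bore_floor (a point): Centre of the bore's floor, on the chuck's axis, 18 mm above the bench.
- ring_nut: The knurled steel ring nut round the chuck's sleeve: 44 mm diameter, 22 mm tall, the top 4 mm chamfered. Origin: centre of its underside, on the axis, 34 mm above the bench when bottomed. This frame rises and falls with the nut but does not turn.
- nut_center (a point): Centre of the ring nut (half-way up, on its axis), 45 mm above the bench when bottomed; the place to grip, fingers either side, any direction (a seated puck stands between the fingers, its top 41 mm above this point).
- nut_turn (a joint): Angle of the ring nut, rad: 0 = bottomed out on the shoulder, growing as it is unscrewed (anticlockwise from above). Right-hand thread, 3 mm rise per turn, captive (stop at 7 rad), turning friction 0.06 N m, stays where it is left. It starts 0.4 to 0.7 turn up.
- vial: White screw-cap vial, 25 mm diameter, 39 mm tall, standing; origin at its underside. Leave it.
- clip_1: Steel stage clip: strip 68 x 10 x 3 mm with a small knurled knob, 19 mm tall, at one end; origin at its underside. Leave it.
- clip_2: Another such stage clip. Leave it.
- tweezers: Steel tweezers lying flat, 115 mm long, 8 mm tall; origin at the underside. Leave them.
- petri: Glass dish, 90 mm diameter, 16 mm tall, with brass scraps; origin at its underside. Leave it.
- puck: Resin-mounted specimen without a stem, 40 mm diameter, 14 mm tall, lying on a white card; origin at its underside. Leave it.
- screwdriver: Screwdriver lying on the bench, 150 mm long. Leave it.
There are look-alikes about, which are no part of the job. What is shaped like the part that bears spindle_a_puck but orange or turquoise is not meant.

How it is judged:
On the way, in this order (a step that is already met when the one before it is completed fails the run):
1. the spindle that fits is fully home in the chuck's bore (((z of spindle_a_foot in the frame of bore_floor below 0.003 m and horizontal distance between spindle_a_foot and bore_floor below 0.004 m and angle between spindle_a_puck's own z axis and vertical below 0.08 rad) or (z of spindle_b_foot in the frame of bore_floor below 0.003 m and horizontal distance between spindle_b_foot and bore_floor below 0.004 m and angle between spindle_b_puck's own z axis and vertical below 0.08 rad))), for 0.2 s.
2. the nut is screwed down to its stop, the spindle still home (value of joint nut_turn below 0.1 rad and ((z of spindle_a_foot in the frame of bore_floor below 0.003 m and horizontal distance between spindle_a_foot and bore_floor below 0.004 m and angle between spindle_a_puck's own z axis and vertical below 0.08 rad) or (z of spindle_b_foot in the frame of bore_floor below 0.003 m and horizontal distance between spindle_b_foot and bore_floor below 0.004 m and angle between spindle_b_puck's own z axis and vertical below 0.08 rad))), for 0.1 s.
At the end, for the whole second after the job is handed in: Nut 90 degrees (25 either way) above its stop, gripped with over 3 N, grip centred within 15 mm of its axis; the slim-stemmed spindle home in the bore (foot within 3 mm of the floor, 4 mm sideways, upright within 0.08 rad); the other hanging upright in a rack hole (value of joint nut_turn between 1.13 and 2.01 rad and contact force between the fingers and ring_nut above 3 N and horizontal distance between the grasp point and nut_center below 0.015 m and ((z of spindle_a_foot in the frame of bore_floor below 0.003 m and horizontal distance between spindle_a_foot and bore_floor below 0.004 m and angle between spindle_a_puck's own z axis and vertical below 0.08 rad and z of spindle_b_puck in the frame of rack between 0.06 and 0.069 m and angle between spindle_b_puck's own z axis and vertical below 0.1 rad and (horizontal distance between spindle_b_foot and rack_hole0 below 0.008 m or horizontal distance between spindle_b_foot and rack_hole1 below 0.008 m or horizontal distance between spindle_b_foot and rack_hole2 below 0.008 m)) or (z of spindle_b_foot in the frame of bore_floor below 0.003 m and horizontal distance between spindle_b_foot and bore_floor below 0.004 m and angle between spindle_b_puck's own z axis and vertical below 0.08 rad and z of spindle_a_puck in the frame of rack between 0.06 and 0.069 m and angle between spindle_a_puck's own z axis and vertical below 0.1 rad and (horizontal distance between spindle_a_foot and rack_hole0 below 0.008 m or horizontal distance between spindle_a_foot and rack_hole1 below 0.008 m or horizontal distance between spindle_a_foot and rack_hole2 below 0.008 m)))); the arm keeps its last pose, push and grip.
It fails at once if a bystander (vial, clips, tweezers, dish, puck or screwdriver) is moved by more than 30 mm (distance of any of vial, clip_1, clip_2, tweezers, petri, puck, screwdriver from where it was at the start of the episode above 0.03 m).
It also fails if it takes over 72 s, if anything falls off the work surface, if the arm or the gripper's body presses on something with over 40 N, if the wrist force passes 120 N, or if a joint passes its speed limit or range.

ROBOT

A 7-joint arm with a two-finger parallel gripper is mounted at the origin on the work surface. World frame = base frame: x ahead of the robot, y to its left, z up, the work surface at z = 0. Lengths are in m, angles in rad, forces in N, time in s.
With the tool pointing down it reaches from about 0.425 to 0.8 m from the base axis. Payload 8.3 kg.
Tool frame: the origin (TCP) lies on the centre line of the jaws, within the pads' length; the fingertips stand 22 mm ahead of it and the grasp point (between the pads) lies 3 mm ahead of it; x points along the fingers, y is the direction in which the jaws open and shut, and the axes are right-handed (so a half turn about x gives the same grasp; the last joint's range is limited). The gripper opens to 85 mm and grips with 20 to 120 N. Pads are 22 mm wide; open, the fingers measure 114 mm over their backs; the gripper's body (76 mm by 85 mm) begins 54 mm behind the grasp point. The pads swing forward as they close: fully open they stand 13 mm farther back than shut.
Start: joints at [1.257, 0.383, 0.016, 1.37, -0.006, 1.388, -0.046], TCP at [0.155, -0.605, 0.253] pointing down, gripper open.
Joint ranges: [-2.95, 2.95], [-0.25, 2.06], [-1.52, 1.56], [0.18, 2.33], [-1.44, 4.58], [0.02, 2.06], [-3.01, 3.01]. Speed limits (rad/s): [2.39, 2.39, 3.01, 3.01, 3.14, 3.14, 3.14].

INTERFACE

Orientations are given as a unit quaternion [w, x, y, z].
In Python, from workcell import bot gives the robot as it stands.
- The arm moves only by the tool play_rows, never from a script. Its arguments are lists of equal length, an entry for each row: "fingers": the opening in per cent of the stroke, from 0 (shut) to 100 (fully open); "offset": the shift along the world's x, y, z in cm, a list of three; "angular": the turn, a rotation vector about the world's x, y, z in rad, a list of three. A call has 1 to 12 rows; each row is the pose to reach, as a shift and turn from the pose commanded when the call began; what a row does not reach only later rows make up. A row lasts 1/10 s, in which the tool goes at most 50 mm and 8.59 degrees, less where a joint would pass 70% of its speed; a pose out of reach is approached as far as the arm can. A call with a gripper value outside its range is refused whole. The fingers move at their own pace and stop on an object; the grip force is fixed at half the most. Time passes only in rows, so rows that repeat a pose let the fingers close. It gives the time, the measured TCP pose, the force and the opening at its end, in the units of the state.
- bot.sense(): the state, without advancing time (a new reading comes with each control period).
- bot.snapshot(name): name is "scene" or "top" or "wrist"; returns (picture, depth): 480x640x3 uint8, red, green, blue; 480x640 float32, m along the optical axis (not along the pixel's ray), 0 where there is no reading.
- bot.get_calibration(name): a dict with "K" (3x3 intrinsics, pixels), "origin" and "rotation" of the camera in the world. Camera axes: x right, y up, looking along -z (the intrinsics and any distortion apply to the point x, -y, -z); pixel columns grow to the right and rows downward; lengths in m; the calibration is good to about 2 mm. A picture is of the moment at which its call begins: read the wrist's pose just before it. get_calibration takes no time and is no camera call; for the wrist camera it gives the pose at the moment of the call.
- bot.close_job(): hands the job in, once; it reports no verdict.
The state is a dict: "clock": time; "joint_pos": joint angles; "qd": joint speeds; "effort": joint torques, N m; "eef_pos": TCP position; "tcp_rot": TCP orientation; "ft_force": force on the tool from outside, world axes, zero at the start; "torque": the same for the moment, N m; "opening": finger opening in m.
Only numpy, scipy, OpenCV 4.12 (cv2) and the standard library are available. Lean on these libraries where they do the work, as an engineer would, in place of code of your own. Each camera call takes 0.05 s, during which the arm holds its last target. There are 200 camera calls.

## Working session

There is one attempt and no reset: what is moved stays moved. The work goes in short steps, Python scripts to look and compute and a tool call to move; the robot and the scene stay as the last step left them, time stands still between calls to the robot, and variables do not carry over. Pictures are saved under pics/ and viewed, about 8 in all and at most 12, crops included, and the job is handed in when it is done.

Besides the shell and the picture viewer there is one more tool, called after "Emit:" as name(argument=value, ...), one argument or row to a line, values as JSON. play_rows: Moves the arm, as the interface text tells. Its arguments: {"type":"object","properties":{"fingers":{"type":"array"},"offset":{"type":"array"},"angular":{"type":"array"}},"required":["fingers","offset","angular"]}

```bash
ls; mkdir -p pics; cat > h.py <<'E'
import numpy as np, cv2
from workcell import bot
def snap(n,save=None):
    c=bot.get_calibration(n); p,d=bot.snapshot(n)
    if save: cv2.imwrite('pics/'+save,p[:,:,::-1])
    return p,d,{k:np.array(v) if not isinstance(v,dict) else v for k,v in c.items()}
def ray(c,u,v):
    K=c['K']; r=np.array([(u-K[0,2])/K[0,0],-(v-K[1,2])/K[1,1],-1.]); return c['rotation']@r
def onplane(c,u,v,z):
    r=ray(c,u,v); return c['origin']+r*(z-c['origin'][2])/r[2]
def pt(c,d,u,v): return c['origin']+ray(c,u,v)*d[int(v),int(u)]
def proj(c,P):
    q=c['rotation'].T@(np.asarray(P)-c['origin']); K=c['K']
    return K[0,0]*q[0]/-q[2]+K[0,2], K[1,1]*-q[1]/-q[2]+K[1,2]
E
python3 - <<'E'
from h import *
print(bot.sense())
for n in('top','scene'):
    p,d,c=snap(n,n+'0.png'); print(c); np.savez(n+'0.npz',p=p,d=d,**{k:v for k,v in c.items() if k in('K','origin','rotation')})
E
```

```text
pics
{'clock': 0.0, 'joint_pos': array([ 1.25707715,  0.38423584,  0.01641538,  1.3711498 , -0.00629738,
        1.38821938, -0.04647663]), 'qd': array([-7.11040911e-07, -6.34740227e-04, -1.16029170e-03, -3.26295771e-04,
        4.91366939e-04, -1.83703586e-03, -1.84691980e-04]), 'effort': array([-5.96577920e-04, -6.27595496e+01,  8.43909234e-01, -3.71819222e+01,
        1.65317988e-02,  1.43791863e-02, -8.75319529e-06]), 'eef_pos': array([ 0.1550196 , -0.60499136,  0.25228259]), 'tcp_rot': array([-0.08777722, -0.70144537, -0.08914864,  0.70165666]), 'ft_force': array([-0.41819477, -0.46753141,  0.25711204]), 'torque': array([0.05831403, 0.01383195, 0.04721673]), 'opening': 0.08495764325606975}
{'K': array([[611.13602359,   0.        , 321.85876624],
       [  0.        , 611.13602359, 241.78843878],
       [  0.        ,   0.        ,   1.        ]]), 'origin': array([ 0.56133827, -0.04087715,  1.09884321]), 'rotation': array([-0.703798  , -0.01977586,  0.01630855,  0.70993755])}
{'K': array([[508.72360428,   0.        , 310.95712761],
       [  0.        , 508.72360428, 230.65784469],
       [  0.        ,   0.        ,   1.        ]]), 'origin': array([1.02492201, 0.57724962, 0.5974816 ]), 'rotation': array([0.26442296, 0.12498411, 0.43166308, 0.85330326])}
```

```bash
python3 - <<'E'
s=open('h.py').read()
s=s.replace("    return p,d,{k:np.array(v) if not isinstance(v,dict) else v for k,v in c.items()}","    return p,d,fix(c)").replace("def snap","from scipy.spatial.transform import Rotation as R\ndef fix(c): return dict(K=np.array(c['K']),origin=np.array(c['origin']),rotation=R.from_quat(np.array(c['rotation']),scalar_first=True).as_matrix())\ndef snap",1)
open('h.py','w').write(s)
E
```

```text
(no output)
```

View pics/top0.png

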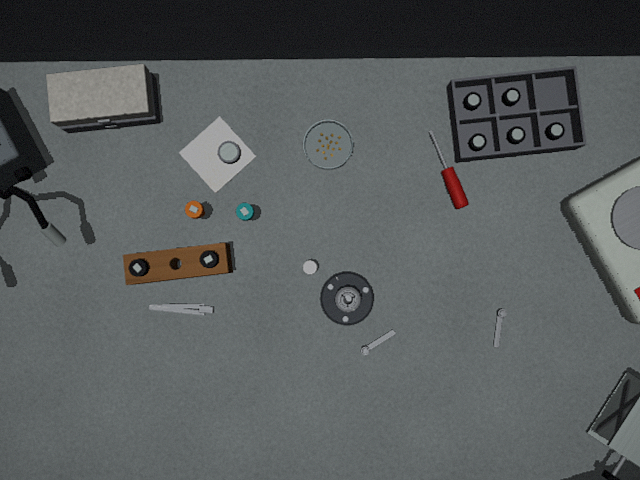

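View pics/scene0.png

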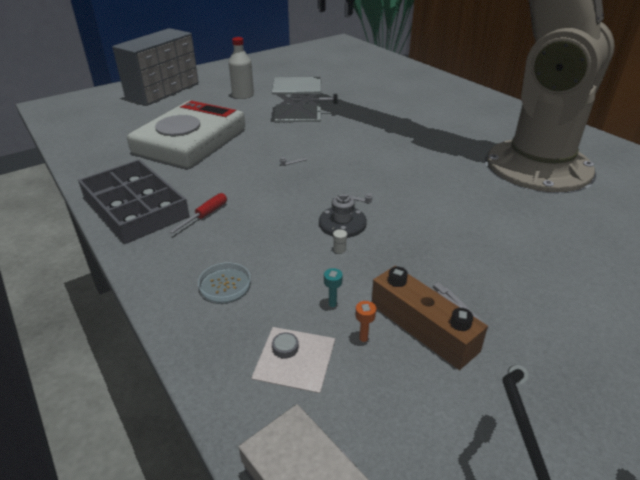

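Candidates: rack pucks at top px (139,267) and (209,259) (black, hanging in the end holes, chosen). Orange (194,209), turquoise (245,211) and the tray pucks near (473..555,101..141) are look-alikes. The chuck is at (347,298), with the vial (310,267) and clip_1 (378,342) close by.

```bash
python3 - <<'E'
from h import *
def load(n):
    f=np.load(n+'0.npz'); return f['p'],f['d'],fix(f)
p,d,c=load('top'); ps,ds,cs=load('scene')
g=cv2.cvtColor(p,cv2.COLOR_RGB2GRAY); hsv=cv2.cvtColor(p,cv2.COLOR_RGB2HSV)
# rack
m=cv2.inRange(hsv,(5,90,60),(20,255,255)); m[:, :120]=0; m[:,240:]=0; m[:230]=0; m[300:]=0
m=cv2.morphologyEx(m,cv2.MORPH_CLOSE,np.ones((25,25)))
ct=max(cv2.findContours(m,0,2)[0],key=cv2.contourArea); r=cv2.minAreaRect(ct); print('rack',r)
ctr=onplane(c,*r[0],.056); b=np.array([onplane(c,*q,.056) for q in cv2.boxPoints(r)]); print(ctr,np.linalg.norm(b-np.roll(b,1,0),axis=1)); 
e=b-np.roll(b,1,0); l=e[np.argmax(np.linalg.norm(e,axis=1))]; print('rack dir',np.degrees(np.arctan2(l[1],l[0])))
for n,(u,v) in dict(p1=(139,267),p2=(209,259)).items():
    mm=(hsv[:,:,2]<45).astype(np.uint8); roi=np.zeros_like(mm); cv2.circle(roi,(u,v),13,1,-1)
    ww=(d>0)&(d<1.0988-.066)&(roi>0); ys,xs=np.nonzero(ww); (cx,cy),rad=cv2.minEnclosingCircle(np.c_[xs,ys].astype(np.float32))
    print(n,cx,cy,rad,len(xs),'depthpt',pt(c,d,u,v),onplane(c,cx,cy,.074),onplane(c,xs.mean(),ys.mean(),.074), 'rad mm',rad/611*1025)
cir=cv2.HoughCircles(cv2.resize(g[255:345,300:395],None,fx=4,fy=4,interpolation=cv2.INTER_CUBIC),cv2.HOUGH_GRADIENT,1,20,param1=120,param2=25,minRadius=15,maxRadius=130)
for x,y,rr in cir[0][:8]:
    u,v=300+x/4-.4,255+y/4-.4; print('circ',u,v,rr/4,rr/4/611*1040, onplane(c,u,v,.06),onplane(c,u,v,.014))
ww=(d>0)&(d<1.0988-.05); ww[:,:300]=0; ww[:,395:]=0; ww[:265]=0; ww[340:]=0; ys,xs=np.nonzero(ww)
P=np.array([pt(c,d,x,y) for x,y in zip(xs,ys)]); print('nut',len(P),P.mean(0),(P.max(0)+P.min(0))/2,P.max(0)-P.min(0))
for n,(u,v) in dict(vial=(310,267),clip1a=(365,351),clip1b=(394,332),tw1=(150,307),tw2=(213,309),orange=(194,209),turq=(245,211)).items(): print(n,pt(c,d,u,v))
im=cv2.resize(p[225:360,115:405],None,fx=2.7,fy=2.7,interpolation=cv2.INTER_CUBIC); cv2.imwrite('pics/crop1.png',im[:,:,::-1])
E
```

```text
rack ((175.2910614013672, 263.42510986328125), (30.540891647338867, 103.338623046875), 83.1572265625)
[0.57984169 0.21460805 0.056     ] [0.05220741 0.17665134 0.05221055 0.17619934]
rack dir -83.65236070683409
p1 137.3709716796875 267.2742004394531 9.399127006530762 255 depthpt [0.57409185 0.27212875 0.07079533] [0.57361582 0.27388787 0.074     ] [0.57388837 0.27428913 0.074     ] rad mm 15.76776625481838
p2 208.0 258.5 9.178879737854004 252 depthpt [0.58652164 0.15408492 0.0713531 ] [0.58731046 0.15526337 0.074     ] [0.58715276 0.15550988 0.074     ] rad mm 15.39828433928045
circ 346.725 298.225 26.775 45.574467 [ 0.51834357 -0.07730602  0.06      ] [ 0.51643977 -0.07891909  0.014     ]
circ 309.475 266.725 6.925 11.787234 [ 0.57219685 -0.01460966  0.06      ] [ 0.57267767 -0.01344654  0.014     ]
circ 350.725 291.975 20.0 34.042553 [ 0.52884159 -0.08419496  0.06      ] [ 0.52740263 -0.08611307  0.014     ]
circ 341.225 300.475 21.25 36.17021 [ 0.51462402 -0.06795346  0.06      ] [ 0.51255551 -0.0691524   0.014     ]
circ 350.225 302.475 8.175 13.914894 [ 0.51112327 -0.0831543   0.06      ] [ 0.50889975 -0.08502633  0.014     ]
circ 335.725 298.475 15.825 26.936169 [ 0.51807701 -0.0586732   0.06      ] [ 0.5161614  -0.05946121  0.014     ]
circ 345.225 304.225 12.025 20.468084 [ 0.50824223 -0.07465961  0.06      ] [ 0.50589113 -0.07615549  0.014     ]
circ 351.975 296.975 9.65 16.425531 [ 0.5203794  -0.08621914  0.06      ] [ 0.51856574 -0.08822689  0.014     ]
nut 472 [ 0.51728121 -0.07810484  0.05614632] [ 0.51739994 -0.07816485  0.05669671] [0.04293853 0.04452229 0.02145475]
vial [ 0.57192556 -0.01500154  0.03967734]
clip1a [ 0.4239713  -0.10990253  0.01717609]
clip1b [ 0.45576897 -0.16234718  0.00746601]
tw1 [5.03137870e-01 2.73361556e-01 2.96251909e-04]
tw2 [0.49866055 0.1602335  0.00075267]
orange [0.67142709 0.17992462 0.06951769]
turq [0.66730715 0.09361815 0.06890232]
```

View pics/crop1.png

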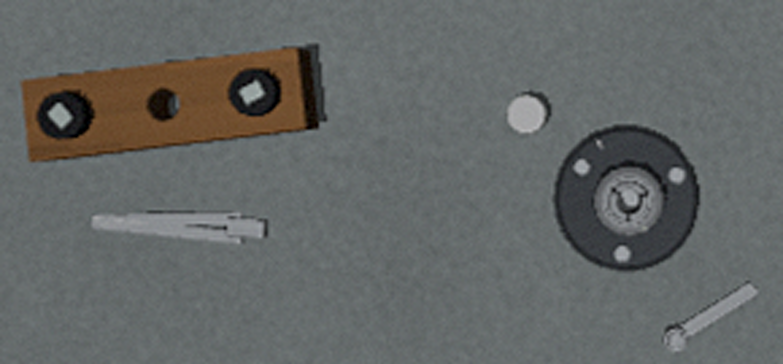

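Crop: black pucks with square-looking polish in the rack's end holes, the empty middle hole, and the chuck with its slit sleeve and ring nut. Positions agree with the stated sizes (rack 52x176, holes 60 mm apart, nut 43-44 mm wide).

```bash
python3 - <<'E'
from h import *
s=bot.sense(); print(R.from_quat(s['tcp_rot'],scalar_first=True).as_matrix().round(3))
c=bot.get_calibration('wrist'); c=fix(c); print(c['origin'],c['rotation'].round(3),c['K'][0,0])
f=np.load('scene0.npz'); cs=fix(f)
for P in [(.5738,.2742,.074),(.587,.1555,.074),(.5175,-.078,.062)]: print(proj(cs,P))
E
```

```text
[[-0.     0.248 -0.969]
 [ 0.002 -0.969 -0.248]
 [-1.    -0.002  0.   ]]
[ 0.23659758 -0.5846419   0.37349739] [[ 0.248  0.915  0.319]
 [-0.969  0.235  0.08 ]
 [-0.002 -0.328  0.945]] 425.0568716535455
(np.float64(462.1437940126339), np.float64(314.3956826998663))
(np.float64(398.09614639974876), np.float64(272.1380107892371))
(np.float64(343.17925702100285), np.float64(197.63418418278985))
```

Emit:
play_rows(
  fingers=[100, 100, 100, 100, 100, 100, 100, 100, 100, 100],
  offset=[
    [3.4, 3.5, 0],
    [6.8, 7, 0],
    [10.2, 10.5, 0],
    [13.6, 14, 0],
    [17, 17.5, 0],
    [20.4, 21, 0],
    [23.8, 24.5, 0],
    [27, 28, 0],
    [29.5, 31, 0],
    [30.5, 34, 0],
  ],
  angular=[
    [0, 0, 0],
    [0, 0, 0],
    [0, 0, 0],
    [0, 0, 0],
    [0, 0, 0],
    [0, 0, 0],
    [0, 0, 0],
    [0, 0, 0],
    [0, 0, 0],
    [0, 0, 0],
  ],
)

```text
clock: 1.1
eef_pos: [0.462, -0.2628, 0.2527]
tcp_rot: [0.089, 0.701, 0.09, -0.701]
ft_force: [-0.3, -0.2, -1.2]
opening: 0.0853
```

Emit:
play_rows(
  fingers=[100, 100, 100, 100, 100, 100, 100, 100, 100, 100, 100],
  offset=[
    [1.3, 4.3, 0],
    [2.6, 8.6, 0],
    [3.9, 12.9, 0],
    [5.2, 17.2, 0],
    [6.5, 21.5, 0],
    [7.8, 25.8, -1],
    [9.1, 30.1, -3],
    [10.4, 34.4, -5],
    [11.7, 38.7, -7],
    [12.7, 42, -7],
    [12.7, 42, -7],
  ],
  angular=[
    [0, 0, 0],
    [0, 0, 0],
    [0, 0, 0],
    [0, 0, 0],
    [0, 0, 0],
    [0, 0, 0],
    [0, 0, 0],
    [0, 0, 0],
    [0, 0, 0],
    [0, 0, 0],
    [0, 0, 0],
  ],
)

```text
clock: 2.2
eef_pos: [0.5859, 0.1613, 0.1818]
tcp_rot: [-0.09, -0.7, -0.093, 0.702]
ft_force: [-0.7, 0.9, 1.0]
opening: 0.0859
```

```bash
python3 - <<'E'
from h import *
s=bot.sense(); print(s['eef_pos'],s['joint_pos'].round(2))
p,d,c=snap('wrist','w1.png'); np.savez('w1.npz',p=p,d=d,**c)
print(proj(c,(.587,.1555,.074)), proj(c,(.580,.2146,.056)))
E
```

```text
[0.58585819 0.16130376 0.18184219] [ 0.07  0.44 -0.52  1.5   0.22  1.26 -1.79]
(np.float64(327.9196364537557), np.float64(247.04527672873093)) (np.float64(230.51261908932696), np.float64(223.7142418484914))
```

View pics/w1.png

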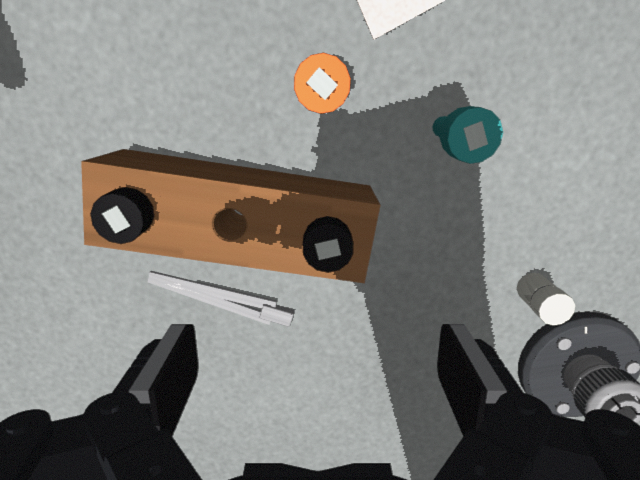

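Wrist picture: puck 2 at (328,244), puck 1 at (120,217), middle hole (231,224), orange and turquoise look-alikes beyond, tweezers (230,300), vial (555,305), chuck (610,400). It matches the prediction to 3 px.

Emit:
play_rows(
  fingers=[90, 80, 80],
  offset=[
    [0, 0, -1.5],
    [0, 0, -3],
    [0, 0, -3],
  ],
  angular=[
    [0, 0, 0],
    [0, 0, 0],
    [0, 0, 0],
  ],
)

```text
clock: 2.55
eef_pos: [0.5856, 0.152, 0.1499]
tcp_rot: [-0.088, -0.7, -0.087, 0.703]
ft_force: [-0.9, -1.6, -1.0]
opening: 0.0683
```

```bash
cat >> h.py <<'E'
def puck(p,c,P,z,rr=70):
    "fit circle of dark puck top around predicted point: fill dark+enclosed, blob centre"
    u,v=proj(c,P); hsv=cv2.cvtColor(p,cv2.COLOR_RGB2HSV)
    m=((hsv[:,:,2]<60)&(hsv[:,:,1]<90)).astype(np.uint8); roi=np.zeros_like(m); cv2.circle(roi,(int(u),int(v)),rr,1,-1); m&=roi
    n,l,st,ce=cv2.connectedComponentsWithStats(m); i=1+np.argmax(st[1:,4]); ct=cv2.findContours((l==i).astype(np.uint8),0,2)[0]
    ct=cv2.convexHull(max(ct,key=cv2.contourArea)); return (u,v),cv2.fitEllipse(ct)
E
python3 - <<'E'
from h import *
s=bot.sense(); print(s['eef_pos'],s['joint_pos'].round(2))
p,d,c=snap('wrist','w2.png')
w,e=puck(p,c,(.587,.1555,.074),.074,60); print(w,e,onplane(c,*e[0],.07))
# metal square centre
hsv=cv2.cvtColor(p,cv2.COLOR_RGB2HSV); m=((hsv[:,:,2]>100)&(hsv[:,:,1]<50)).astype(np.uint8); roi=np.zeros_like(m); cv2.circle(roi,(int(w[0]),int(w[1])),25,1,-1); ys,xs=np.nonzero(m&roi); print(xs.mean(),ys.mean(),len(xs),onplane(c,xs.mean(),ys.mean(),.074))
E
```

```text
[0.5856242  0.15201325 0.14985042] [ 0.07  0.46 -0.51  1.55  0.24  1.2  -1.8 ]
(np.float64(310.64692279104395), np.float64(263.97046172989127)) ((310.4939880371094, 259.9911193847656), (57.89656066894531, 63.31515884399414), 1.1442859172821045) [0.58746629 0.1557535  0.07      ]
310.2717391304348 266.14130434782606 460 [0.58580956 0.15539853 0.074     ]
```

Emit:
play_rows(
  fingers=[70, 70, 70, 70, 0, 0, 0, 0, 0, 0],
  offset=[
    [0.1, 0, -2.5],
    [0.1, 0, -5],
    [0.1, 0, -7],
    [0.1, 0, -7],
    [0.1, 0, -7],
    [0.1, 0, -7],
    [0.1, 0, -7],
    [0.1, 0, -7],
    [0.1, 0, -7],
    [0.1, 0, -7],
  ],
  angular=[
    [0, 0, 0],
    [0, 0, 0],
    [0, 0, 0],
    [0, 0, 0],
    [0, 0, 0],
    [0, 0, 0],
    [0, 0, 0],
    [0, 0, 0],
    [0, 0, 0],
    [0, 0, 0],
  ],
)

```text
clock: 3.6
eef_pos: [0.5893, 0.1549, 0.0854]
tcp_rot: [0.088, 0.703, 0.088, -0.7]
ft_force: [-1.2, -1.3, 6.7]
opening: 0.0271
```

```bash
python3 - <<'E'
from h import *
s=bot.sense(); print(s['eef_pos'],s['ft_force'],s['opening']); p,d,c=snap('wrist','w3.png')
E
```

```text
[0.5892965  0.15487717 0.08540813] [-1.20588027 -1.25279292  6.69145255] 0.02707320239375022
```

View pics/w3.png

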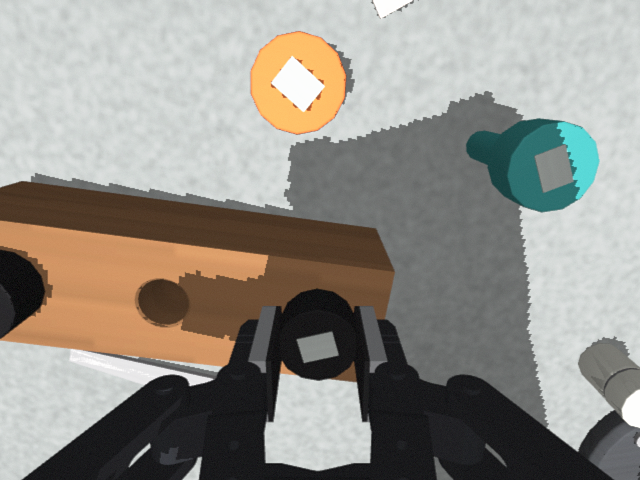

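Wrist picture: the puck (318,335) sits between the pads, about centred. Lifting.

Emit:
play_rows(
  fingers=[0, 0, 0, 0, 0, 0, 0, 0],
  offset=[
    [0, 0, 0.3],
    [0, 0, 0.5],
    [0, 0, 0.5],
    [0, 0, 3],
    [0, 0, 6],
    [0, 0, 8],
    [0, 0, 8],
    [0, 0, 8],
  ],
  angular=[
    [0, 0, 0],
    [0, 0, 0],
    [0, 0, 0],
    [0, 0, 0],
    [0, 0, 0],
    [0, 0, 0],
    [0, 0, 0],
    [0, 0, 0],
  ],
)

```text
clock: 4.45
eef_pos: [0.5881, 0.1545, 0.163]
tcp_rot: [0.088, 0.702, 0.088, -0.701]
ft_force: [0.1, -0.4, -1.4]
opening: 0.0268
```

```bash
python3 - <<'E'
from h import *
s=bot.sense(); print(s['eef_pos'],s['ft_force'],s['opening']); p,d,c=snap('wrist','w4.png'); np.savez('w4.npz',p=p,d=d,**c)
ps,ds,cs=snap('scene','s1.png')
T=s['eef_pos']; u,v=map(int,proj(cs,T-[0,0,.04])); print(u,v)
a=cv2.resize(ps[v-75:v+75,u-75:u+75],(450,450),interpolation=cv2.INTER_CUBIC); b=cv2.resize(p[210:450,200:440],(450,450))
cv2.imwrite('pics/c4.png',np.hstack([b,a])[:, :800,::-1][:,:800])
E
```

```text
[0.58809252 0.15452336 0.16303343] [ 0.07405469 -0.42868456 -1.3971849 ] 0.0267970777885122
399 247
```

View pics/c4.png

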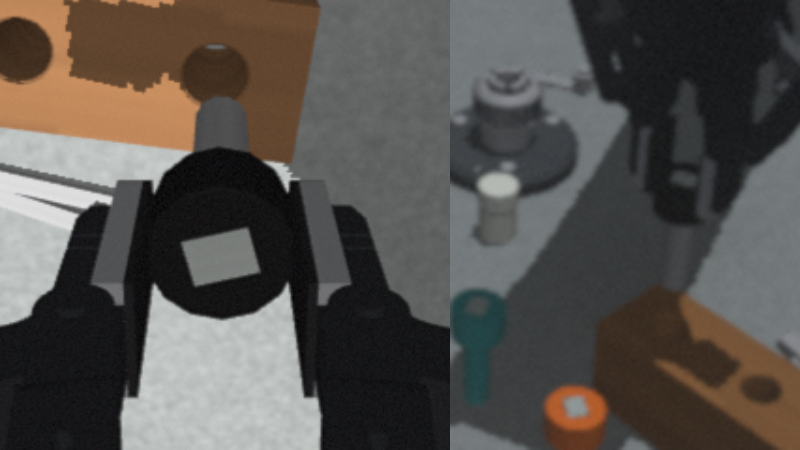

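Picture: the puck is held squarely, stem pointing down toward the emptied hole. I'll measure the stem width and axis from it as a hint.

```bash
python3 - <<'E'
from h import *
f=np.load('w4.npz'); p,d,c=f['p'],f['d'],{k:f[k] for k in('K','origin','rotation')}
hsv=cv2.cvtColor(p,cv2.COLOR_RGB2HSV)
for v in range(258,296,4):
    row=d[v]; j=np.arange(300,345); print(v,[int(1000*x) for x in row[300:345:3]])
for v in range(262,290,4):
    print(v,hsv[v,296:344:2,1],)
E
```

```text
258 [247, 251, 254, 257, 257, 259, 258, 257, 254, 249, 244, 245, 243, 245, 244]
262 [244, 246, 248, 250, 251, 211, 211, 212, 248, 245, 245, 245, 245, 245, 245]
266 [245, 246, 246, 211, 207, 206, 206, 207, 208, 209, 246, 246, 246, 246, 247]
270 [247, 247, 210, 204, 204, 201, 202, 201, 204, 207, 212, 246, 246, 248, 246]
274 [247, 247, 204, 199, 198, 197, 198, 197, 200, 201, 206, 247, 247, 248, 247]
278 [248, 247, 198, 197, 193, 193, 194, 193, 194, 197, 200, 247, 248, 248, 248]
282 [249, 249, 194, 192, 191, 189, 189, 189, 189, 192, 196, 249, 249, 250, 0]
286 [249, 196, 191, 187, 187, 184, 186, 185, 187, 188, 191, 249, 249, 251, 250]
290 [251, 192, 185, 164, 163, 163, 163, 163, 163, 164, 187, 250, 251, 251, 250]
294 [163, 161, 160, 161, 161, 159, 159, 160, 160, 161, 160, 161, 162, 251, 251]
262 [135 135 136 135 135 133 129 110  56   3   3   3   3  10 124 133 135 126
 136 129 131 135 135 129]
266 [133 136 133 136 135 128   7   3   3   3   6   3   3   9   6   7  30 136
 130 138 135 130 138 130]
270 [134 136 137 135 116  14   3   7   3   0   3   3   6  10   3   6   7  23
 134 134 137 131 137 134]
274 [135 134 133 133  96   0   4   6   3   3   6   3   9   3   6   6   0   4
 129 134 131 138 131 134]
278 [135 133 135 135  43   7   3  10   3   3   3   3   0   3   6   3   7   7
 113 139 134 133 135 141]
282 [133 134 134 133  23   7   7   3   3   3   3   3   3   6   6   0   7   7
  90 141 139 134 135 137]
286 [133 135 135 134   7   0   7   6   3   6   0   6   0   3   3   3   3   3
  68 139 131 130 143 135]
```

Stem width comes to about 13 mm (an 18 mm stem would be 38 px wide, not 28), so this should be the slim one. Going over the chuck to try it.

Emit:
play_rows(
  fingers=[0, 0, 0, 0, 0, 0, 0, 0, 0],
  offset=[
    [-1, -3.5, 0],
    [-2, -7, 0],
    [-3.2, -10.5, 0],
    [-4.3, -14, 0],
    [-5.4, -17.5, 0],
    [-6.4, -21, 0],
    [-7, -23.2, 0],
    [-7, -23.3, 0],
    [-7, -23.3, 0],
  ],
  angular=[
    [0, 0, 0],
    [0, 0, 0],
    [0, 0, 0],
    [0, 0, 0],
    [0, 0, 0],
    [0, 0, 0],
    [0, 0, 0],
    [0, 0, 0],
    [0, 0, 0],
  ],
)

```text
clock: 5.45
eef_pos: [0.5175, -0.0788, 0.1623]
tcp_rot: [-0.088, -0.701, -0.088, 0.702]
ft_force: [0.2, 0.8, -0.9]
opening: 0.0271
```

```bash
python3 - <<'E'
from h import *
s=bot.sense(); print(s['eef_pos'],s['joint_pos'].round(2)); p,d,c=snap('wrist','w5.png'); np.savez('w5.npz',p=p,d=d,**c)
T=s['eef_pos']; print(proj(c,T+[0,0,-.0114]),proj(c,T+[0,0,-.0794]),proj(c,(.5175,-.078,.062)))
a=cv2.resize(p[150:390,190:510],(800,600),interpolation=cv2.INTER_CUBIC); cv2.imwrite('pics/c5.png',a[:,:,::-1])
E
```

```text
[ 0.51749749 -0.07875488  0.16228527] [ 0.47  0.27 -0.44  1.76  0.12  1.15 -1.33]
(np.float64(316.51633280191885), np.float64(339.2138578090209)) (np.float64(316.8917768215276), np.float64(265.7604374587814)) (np.float64(315.65312988909636), np.float64(250.88115827886017))
```

View pics/c5.png

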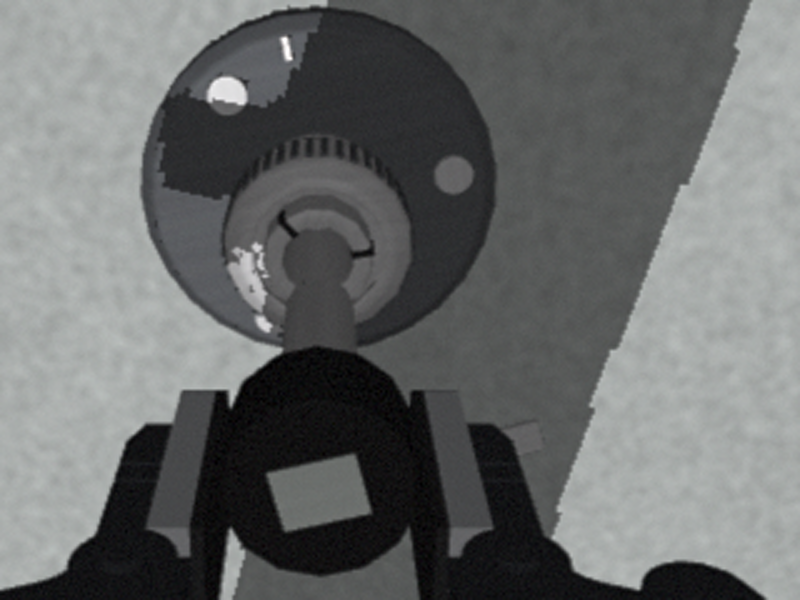

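Crop: stem foot disc about (317,258) in front of the sleeve mouth (ring about 266-374 in the crop), bore visible behind; roughly 1 mm off. Getting edge numbers.

```bash
python3 - <<'E'
from h import *
f=np.load('w5.npz'); p,d,c=f['p'],f['d'],{k:f[k] for k in('K','origin','rotation')}
g=p.mean(2).astype(int)
print('v col 312',list(zip(range(200,266),g[200:266,310:314].mean(1).astype(int))))
print('u row 244',list(zip(range(286,352),g[242:246,286:352].mean(0).astype(int))))
print('depth col312',(1000*d[200:266,312]).astype(int)); print('depth row 246',(1000*d[246,286:352]).astype(int))
P=np.array([.5175,-.079,.062])
t=np.linspace(0,2*np.pi,73)
for r,z in((.0125,.062),(.0078,.062)):
    q=np.array([proj(c,(P[0]+r*np.cos(a),P[1]+r*np.sin(a),z)) for a in t]); print(r,'u',q[:,0].min(),q[:,0].max(),'v',q[:,1].min(),q[:,1].max())
T=np.array([.5175,-.07875,.1623-.0794]); q=np.array([proj(c,(T[0]+.007*np.cos(a),T[1]+.007*np.sin(a),T[2])) for a in t]); print('foot','u',q[:,0].min(),q[:,0].max(),'v',q[:,1].min(),q[:,1].max())
E
```

```text
v col 312 [(200, np.int64(43)), (201, np.int64(44)), (202, np.int64(44)), (203, np.int64(49)), (204, np.int64(64)), (205, np.int64(52)), (206, np.int64(58)), (207, np.int64(56)), (208, np.int64(54)), (209, np.int64(54)), (210, np.int64(55)), (211, np.int64(59)), (212, np.int64(63)), (213, np.int64(83)), (214, np.int64(89)), (215, np.int64(95)), (216, np.int64(96)), (217, np.int64(99)), (218, np.int64(98)), (219, np.int64(97)), (220, np.int64(96)), (221, np.int64(101)), (222, np.int64(106)), (223, np.int64(104)), (224, np.int64(101)), (225, np.int64(94)), (226, np.int64(92)), (227, np.int64(92)), (228, np.int64(78)), (229, np.int64(69)), (230, np.int64(70)), (231, np.int64(71)), (232, np.int64(69)), (233, np.int64(75)), (234, np.int64(91)), (235, np.int64(103)), (236, np.int64(103)), (237, np.int64(98)), (238, np.int64(97)), (239, np.int64(94)), (240, np.int64(92)), (241, np.int64(83)), (242, np.int64(68)), (243, np.int64(66)), (244, np.int64(67)), (245, np.int64(67)), (246, np.int64(66)), (247, np.int64(67)), (248, np.int64(66)), (249, np.int64(67)), (250, np.int64(67)), (251, np.int
[... 1814 characters left out ...]
 235 237 242 242 240 238 235 236 233 233 234
 232 232 234 233 233 234 277 274 272 270 270 267 266 263 263 259 261 257
 255 255 252 251 250 248 246 245 243 212 210 208]
depth row 246 [240 240 239 240 239 240 245 246 245 246 236 235 235 235 235 235 234 234
 235 235 260 262 263 265 268 269 270 269 270 271 271 272 271 270 270 271
 270 268 267 265 263 262 259 235 234 234 235 234 234 234 236 234 236 245
 245 245 245 239 240 240 239 239 240 241 242 242]
0.0125 u 294.9553790743189 339.8445543070003 v 229.94168469056322 271.9195156311
0.0078 u 303.39084219620815 331.4016862931372 v 238.05913404705245 264.2484503845878
foot u 303.17280439121964 330.5990435746249 v 252.96285294827547 278.29771461467806
```

```bash
python3 - <<'E'
from h import *
f=np.load('w5.npz'); p,d,c=f['p'],f['d'],{k:f[k] for k in('K','origin','rotation')}
print('rim',[pt(c,d,u,v).round(4) for u,v in((312,236),(312,239),(318,239),(301,246),(333,246),(318,220))])
print('foot',[(v,(pt(c,d,317,v)*1000).round(1)) for v in range(260,292,3)])
g=p.mean(2)
for v in(270,276,282):
    x=np.nonzero((d[v]>0)&(d[v]<.225)&(np.arange(640)>290)&(np.arange(640)<350))[0]; print(v,x.min(),x.max(),x.mean(),d[v,x].min())
m=(g<45)&(d>.12)&(d<.17); m[:,:275]=0;m[:,362:]=0; ys,xs=np.nonzero(m); print('puck',xs.min(),xs.max(),ys.min(),ys.max())
Q=np.array([pt(c,d,x,y) for x,y in zip(xs,ys)]); z=Q[:,2]; print(np.percentile(z,[5,25,50,75,95]));
hsv=cv2.cvtColor(p,cv2.COLOR_RGB2HSV); mm=(g>70)&(d<.16)&(d>.1); mm[:,:292]=0;mm[:,342:]=0;mm[:325]=0;mm[370:]=0; ys,xs=np.nonzero(mm); print('metal',xs.mean(),ys.mean(),len(xs)); Q=np.array([pt(c,d,x,y) for x,y in zip(xs,ys)]); print(Q.mean(0),np.median(Q[:,2]))
E
```

```text
rim [array([ 0.5257, -0.0739,  0.0627]), array([ 0.5239, -0.0743,  0.0624]), array([ 0.525 , -0.0774,  0.0631]), array([ 0.5184, -0.0694,  0.0623]), array([ 0.523 , -0.0865,  0.0631]), array([ 0.5339, -0.0752,  0.0576])]
foot [(260, array([508.6, -81. ,  52.5])), (263, array([520.9, -78. ,  87.6])), (266, array([521.4, -77.8,  92.7])), (269, array([521.2, -77.9,  95.9])), (272, array([521.5, -77.8, 100.3])), (275, array([520.7, -78. , 101.8])), (278, array([521.5, -77.8, 107. ])), (281, array([521., -78., 109.])), (284, array([521.5, -77.8, 113.4])), (287, array([521.6, -77.8, 116.6])), (290, array([529.5, -75.9, 136.1]))]
270 305 330 317.5 0.20095563
276 304 331 317.5 0.19389193
282 304 331 317.5 0.18852556
puck 275 361 288 415
[0.138344   0.15001397 0.15130893 0.15196183 0.16539844]
metal 317.2255125284738 346.69703872437356 878
[ 0.51515657 -0.07961168  0.15188997] 0.15187886667206504
```

Emit:
play_rows(
  fingers=[0, 0, 0, 0],
  offset=[
    [0.14, 0.1, -0.8],
    [0.14, 0.1, -1.7],
    [0.14, 0.1, -1.8],
    [0.14, 0.1, -1.8],
  ],
  angular=[
    [0, 0, 0],
    [0, 0, 0],
    [0, 0, 0],
    [0, 0, 0],
  ],
)

```text
clock: 5.9
eef_pos: [0.5192, -0.0769, 0.1444]
tcp_rot: [-0.089, -0.701, -0.089, 0.702]
ft_force: [0.1, -0.1, -1.5]
opening: 0.0271
```

```bash
python3 - <<'E'
from h import *
s=bot.sense(); print(s['eef_pos'],s['ft_force']); p,d,c=snap('wrist','w6.png'); np.savez('w6.npz',p=p,d=d,**c)
a=cv2.resize(p[200:320,240:400],(800,600),interpolation=cv2.INTER_CUBIC); a=cv2.convertScaleAbs(a,alpha=1.7); cv2.imwrite('pics/c6.png',a[:,:,::-1])
print([(v,(pt(c,d,317,v)*1000).round(1)) for v in range(246,300,4)])
E
```

```text
[ 0.51916167 -0.07685363  0.14444289] [ 0.08190259 -0.05299222 -1.53502819]
[(246, array([527.7, -74.7,  59.8])), (250, array([526.7, -74.9,  63. ])), (254, array([524.7, -75.4,  63.1])), (258, array([508.3, -79.6,  26.3])), (262, array([522.9, -75.9,  69.3])), (266, array([522.8, -75.9,  74.2])), (270, array([522.9, -75.9,  79.3])), (274, array([523.3, -75.8,  84.9])), (278, array([522.7, -76. ,  88. ])), (282, array([523.3, -75.8,  93.8])), (286, array([522.7, -76. ,  96.4])), (290, array([530.8, -74. , 117.6])), (294, array([531.3, -73.8, 122.1])), (298, array([531.3, -73.8, 125.3]))]
```

View pics/c6.png

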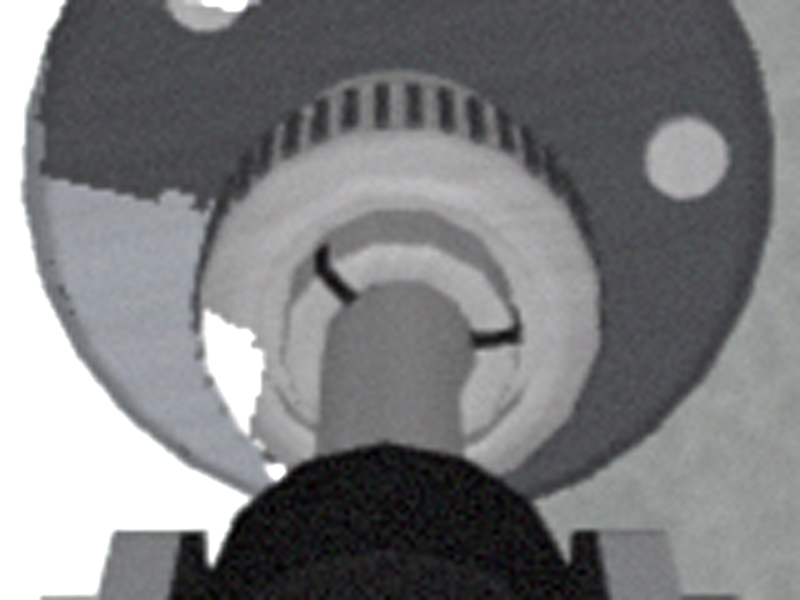

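Crop: stem at u 318-463 (centre 391), bore and sleeve centre at 401, so the stem is about 1 mm short in +u. Fore-aft gap about 0.7 mm, as it should be. Correcting, then lowering carefully.

Emit:
play_rows(
  fingers=[0, 0, 0, 0, 0, 0],
  offset=[
    [0.03, -0.1, 0],
    [0.03, -0.1, -0.2],
    [0.03, -0.1, -0.4],
    [0.03, -0.1, -0.6],
    [0.03, -0.1, -0.8],
    [0.03, -0.1, -0.8],
  ],
  angular=[
    [0, 0, 0],
    [0, 0, 0],
    [0, 0, 0],
    [0, 0, 0],
    [0, 0, 0],
    [0, 0, 0],
  ],
)

```text
clock: 6.55
eef_pos: [0.5196, -0.0784, 0.1369]
tcp_rot: [-0.088, -0.701, -0.089, 0.702]
ft_force: [0.4, 0.6, -0.9]
opening: 0.0272
```

Emit:
play_rows(
  fingers=[0, 0, 0, 0, 0, 0],
  offset=[
    [0, 0, -0.2],
    [0, 0, -0.4],
    [0, 0, -0.6],
    [0, 0, -0.8],
    [0, 0, -1.0],
    [0, 0, -1.0],
  ],
  angular=[
    [0, 0, 0],
    [0, 0, 0],
    [0, 0, 0],
    [0, 0, 0],
    [0, 0, 0],
    [0, 0, 0],
  ],
)

```text
clock: 7.15
eef_pos: [0.5197, -0.0784, 0.1269]
tcp_rot: [-0.088, -0.701, -0.089, 0.702]
ft_force: [-0.7, 0.8, -2.4]
opening: 0.0272
```

Well inside the bore with no force. Continuing down.

Emit:
play_rows(
  fingers=[0, 0, 0, 0, 0, 0, 0, 0],
  offset=[
    [0, 0, -0.5],
    [0, 0, -1.0],
    [0, 0, -1.5],
    [0, 0, -2.0],
    [0, 0, -2.4],
    [0, 0, -2.7],
    [0, 0, -2.8],
    [0, 0, -2.8],
  ],
  angular=[
    [0, 0, 0],
    [0, 0, 0],
    [0, 0, 0],
    [0, 0, 0],
    [0, 0, 0],
    [0, 0, 0],
    [0, 0, 0],
    [0, 0, 0],
  ],
)

```text
clock: 7.95
eef_pos: [0.5197, -0.0784, 0.099]
tcp_rot: [-0.088, -0.701, -0.089, 0.702]
ft_force: [-1.6, 0.1, -1.5]
opening: 0.0274
```

Emit:
play_rows(
  fingers=[0, 0, 0, 0, 0],
  offset=[
    [0, 0, -0.1],
    [0, 0, -0.2],
    [0, 0, -0.3],
    [0, 0, -0.4],
    [0, 0, -0.4],
  ],
  angular=[
    [0, 0, 0],
    [0, 0, 0],
    [0, 0, 0],
    [0, 0, 0],
    [0, 0, 0],
  ],
)

```text
clock: 8.45
eef_pos: [0.5202, -0.0783, 0.0972]
tcp_rot: [0.089, 0.702, 0.088, -0.701]
ft_force: [-9.0, 1.5, 17.3]
opening: 0.027
```

Contact at TCP z 0.0972, where 0.0974 was expected for seated. Releasing and rising.

Emit:
play_rows(
  fingers=[0, 60, 60, 70, 80, 80, 80, 80, 80],
  offset=[
    [0, 0, 0.2],
    [0, 0, 0.2],
    [0, 0, 0.2],
    [0, 0, 0.2],
    [0, 0, 0.2],
    [0, 0, 2],
    [0, 0, 5],
    [0, 0, 8],
    [0, 0, 8],
  ],
  angular=[
    [0, 0, 0],
    [0, 0, 0],
    [0, 0, 0],
    [0, 0, 0],
    [0, 0, 0],
    [0, 0, 0],
    [0, 0, 0],
    [0, 0, 0],
    [0, 0, 0],
  ],
)

```text
clock: 9.35
eef_pos: [0.5224, -0.0785, 0.1795]
tcp_rot: [0.089, 0.704, 0.088, -0.699]
ft_force: [1.5, 0.6, -0.4]
opening: 0.0682
```

```bash
python3 - <<'E'
from h import *
s=bot.sense(); print(s['eef_pos'],s['joint_pos'].round(2),s['opening']); p,d,c=snap('wrist','w7.png'); np.savez('w7.npz',p=p,d=d,**c)
print(proj(c,(.5165,-.0785,.086)))
a=p[120:420,120:520]; a=cv2.convertScaleAbs(cv2.resize(a,(800,600)),alpha=1.6); cv2.imwrite('pics/c7.png',a[:,:,::-1])
g=p.mean(2); w,e=puck(p,c,(.5165,-.0785,.086),.086,60); print(e,onplane(c,*e[0],.08))
for z0 in [0]:
    u,v=map(int,w); print([(pt(c,d,u+a,v+b)*1000).round(1) for a,b in((0,0),(-15,0),(15,0),(0,-15),(0,15))])
E
```

```text
[ 0.52236536 -0.07847496  0.17953747] [ 0.47  0.25 -0.45  1.73  0.12  1.18 -1.33] 0.06823871697359488
(np.float64(313.6941153356161), np.float64(266.61815906688815))
((328.3760070800781, 252.69674682617188), (74.2467041015625, 88.71588134765625), 41.88494110107422) [ 0.52420279 -0.08493347  0.08      ]
[array([516.9, -78. ,  86.5]), array([515.3, -70. ,  87.5]), array([518.9, -86. ,  86.2]), array([525.5, -75.8,  86.8]), array([508.2, -80.2,  86.3])]
```

View pics/c7.png

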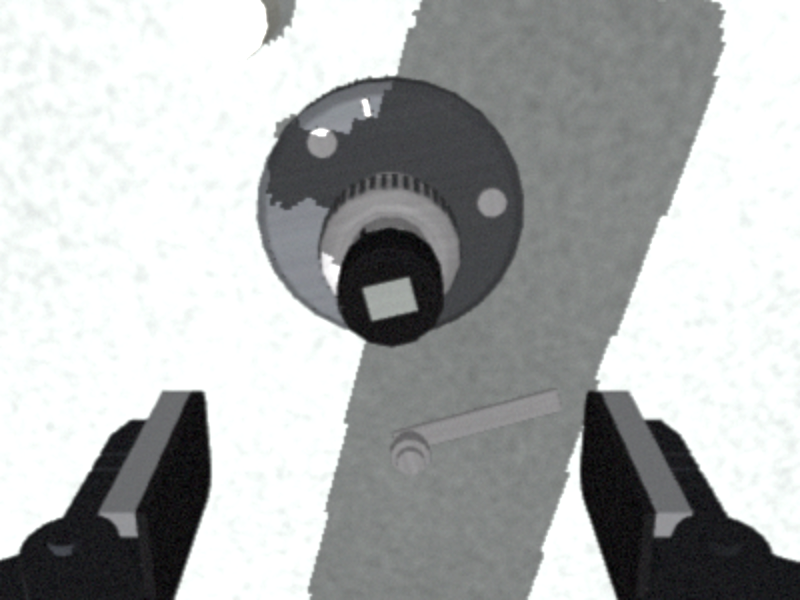

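Crop: puck seated upright over the nut (depth 86.5 mm, level, where 86 was expected). The nut ring is clear around it, with clip_1 (410,450) well away. Now winding the wrist anticlockwise above the chuck so there is room for the clockwise turn.

Emit:
play_rows(
  fingers=[80, 80, 80, 80, 80, 80, 80, 80, 80, 80, 80, 80],
  offset=[
    [-0.37, -0.1, 0],
    [-0.37, -0.1, 0],
    [-0.37, -0.1, 0],
    [-0.37, -0.1, 0],
    [-0.37, -0.1, 0],
    [-0.37, -0.1, 0],
    [-0.37, -0.1, 0],
    [-0.37, -0.1, 0],
    [-0.37, -0.1, 0],
    [-0.37, -0.1, 0],
    [-0.37, -0.1, 0],
    [-0.37, -0.1, 0],
  ],
  angular=[
    [0, 0, 0.14],
    [0, 0, 0.29],
    [0, 0, 0.44],
    [0, 0, 0.59],
    [0, 0, 0.74],
    [0, 0, 0.88],
    [0, 0, 1.03],
    [0, 0, 1.18],
    [0, 0, 1.33],
    [0, 0, 1.48],
    [0, 0, 1.62],
    [0, 0, 1.75],
  ],
)

```text
clock: 10.6
eef_pos: [0.5155, -0.0794, 0.174]
tcp_rot: [0.596, 0.38, 0.597, -0.38]
ft_force: [-0.8, 0.9, -0.1]
opening: 0.068
```

Emit:
play_rows(
  fingers=[80, 80, 80, 80, 80, 80, 80, 80, 80, 80, 80, 80],
  offset=[
    [0, 0, 0],
    [0, 0, 0],
    [0, 0, 0],
    [0, 0, 0],
    [0, 0, 0],
    [0, 0, 0],
    [0, 0, 0],
    [0, 0, 0],
    [0, 0, 0],
    [0, 0, 0],
    [0, 0, 0],
    [0, 0, 0],
  ],
  angular=[
    [0, 0, 0.14],
    [0, 0, 0.29],
    [0, 0, 0.44],
    [0, 0, 0.59],
    [0, 0, 0.74],
    [0, 0, 0.88],
    [0, 0, 1.03],
    [0, 0, 1.18],
    [0, 0, 1.33],
    [0, 0, 1.48],
    [0, 0, 1.62],
    [0, 0, 1.75],
  ],
)

```text
clock: 11.8
eef_pos: [0.5156, -0.0794, 0.1741]
tcp_rot: [0.674, -0.214, 0.674, 0.214]
ft_force: [0.4, -0.7, -0.3]
opening: 0.0685
```

```bash
python3 - <<'E'
from h import *
s=bot.sense(); print(s['eef_pos'],s['joint_pos'].round(2),s['opening'],s['torque']); M=R.from_quat(s['tcp_rot'],scalar_first=True).as_matrix(); print(M.round(3),np.degrees(np.arctan2(M[1,1],M[0,1])))
E
```

```text
[ 0.51559494 -0.07939728  0.1740869 ] [ 0.9   0.38 -0.99  1.73  0.33  1.22  2.01] 0.06853666502127882 [ 0.06119139  0.01321491 -0.04109181]
[[-0.001 -0.577  0.817]
 [ 0.001  0.817  0.577]
 [-1.     0.001 -0.001]] 125.24270161576021
```

Emit:
play_rows(
  fingers=[80, 80, 80, 80, 80, 80, 80, 80],
  offset=[
    [0, 0, -3],
    [0, 0, -6],
    [0, 0, -8],
    [0, 0, -9.5],
    [0, 0, -11],
    [0, 0, -12],
    [0, 0, -12.4],
    [0, 0, -12.4],
  ],
  angular=[
    [0, 0, 0],
    [0, 0, 0],
    [0, 0, 0],
    [0, 0, 0],
    [0, 0, 0],
    [0, 0, 0],
    [0, 0, 0],
    [0, 0, 0],
  ],
)

```text
clock: 12.6
eef_pos: [0.5161, -0.0793, 0.0511]
tcp_rot: [0.674, -0.212, 0.675, 0.212]
ft_force: [0.6, 1.0, 0.8]
opening: 0.0687
```

Emit:
play_rows(
  fingers=[0, 0, 0, 0, 0, 0],
  offset=[
    [0, 0, 0],
    [0, 0, 0],
    [0, 0, 0],
    [0, 0, 0],
    [0, 0, 0],
    [0, 0, 0],
  ],
  angular=[
    [0, 0, 0],
    [0, 0, 0],
    [0, 0, 0],
    [0, 0, 0],
    [0, 0, 0],
    [0, 0, 0],
  ],
)

```text
clock: 13.2
eef_pos: [0.5164, -0.0789, 0.0525]
tcp_rot: [0.675, -0.213, 0.674, 0.212]
ft_force: [-4.7, 0.7, 9.0]
opening: 0.0378
```

Emit:
play_rows(
  fingers=[0, 0, 0, 0, 0, 0, 0, 0, 0, 0],
  offset=[
    [0, 0, 0],
    [0, 0, 0],
    [0, 0, 0],
    [0, 0, 0],
    [0, 0, 0],
    [0, 0, -0.05],
    [0, 0, -0.05],
    [0, 0, -0.05],
    [0, 0, -0.05],
    [0, 0, -0.05],
  ],
  angular=[
    [0, 0, -0.12],
    [0, 0, -0.24],
    [0, 0, -0.36],
    [0, 0, -0.48],
    [0, 0, -0.6],
    [0, 0, -0.72],
    [0, 0, -0.84],
    [0, 0, -0.96],
    [0, 0, -1.08],
    [0, 0, -1.2],
  ],
)

```text
clock: 14.2
eef_pos: [0.5165, -0.0784, 0.0521]
tcp_rot: [0.677, 0.207, 0.676, -0.207]
ft_force: [-1.3, -1.3, 6.4]
opening: 0.0377
```

```bash
cat >> h.py <<'E'
def st():
    s=bot.sense(); M=R.from_quat(s['tcp_rot'],scalar_first=True).as_matrix(); print(s['clock'],s['eef_pos'].round(4),'j7',s['joint_pos'][6].round(2),'open',s['opening'],'F',np.round(s['ft_force'],1),'T',np.round(s['torque'],2),'yaw',np.degrees(np.arctan2(M[1,1],M[0,1])).round(1))
E
python3 - <<'E'
from h import *
st()
p,d,c=snap('wrist','w8.png'); 
a=p[180:480,120:520]; a=cv2.convertScaleAbs(cv2.resize(a,(800,600)),alpha=1.6); cv2.imwrite('pics/c8.png',a[:,:,::-1])
E
```

```text
14.2 [ 0.5165 -0.0784  0.0521] j7 0.81 open 0.037708058586558346 F [-1.3 -1.3  6.4] T [-0.17  0.04  0.57] yaw 56.0
```

View pics/c8.png

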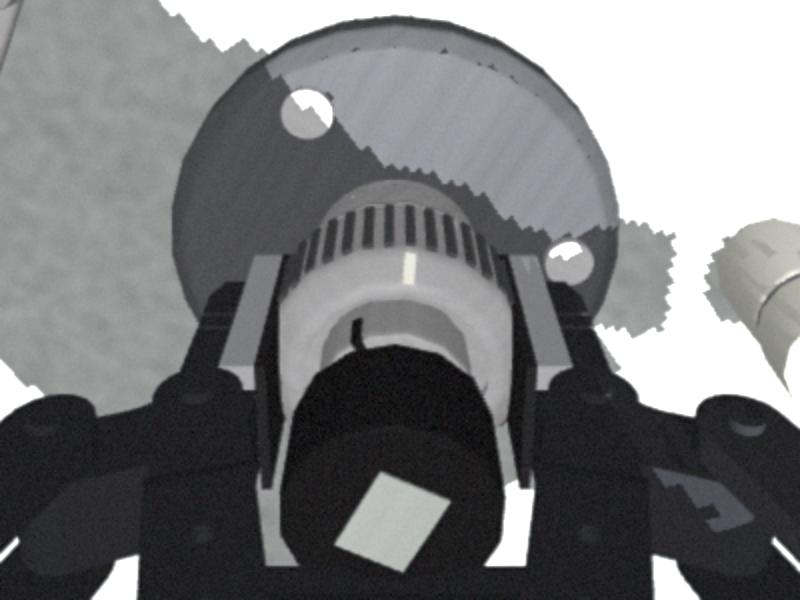

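Crop: the nut is held between the pads with its white index mark at crop (409,267), full-frame (324,313), and the puck is upright. I'll track the mark numerically; if it stays put in the image, the nut is turning with the gripper.

Emit:
play_rows(
  fingers=[0, 0, 0, 0, 0, 0, 0, 0, 0],
  offset=[
    [0, 0, 0],
    [0, 0, 0],
    [0, 0, 0],
    [0, 0, 0],
    [0, 0, -0.05],
    [0, 0, -0.05],
    [0, 0, -0.05],
    [0, 0, -0.05],
    [0, 0, -0.05],
  ],
  angular=[
    [0, 0, -0.12],
    [0, 0, -0.24],
    [0, 0, -0.36],
    [0, 0, -0.48],
    [0, 0, -0.6],
    [0, 0, -0.72],
    [0, 0, -0.84],
    [0, 0, -0.96],
    [0, 0, -0.96],
  ],
)

```text
clock: 15.15
eef_pos: [0.5168, -0.0782, 0.0516]
tcp_rot: [0.504, 0.496, 0.504, -0.495]
ft_force: [-2.1, 3.0, 7.1]
opening: 0.0376
```

```bash
cat >> h.py <<'E'
def mark(p):
    g=p[295:345,270:370].astype(int); hsv=cv2.cvtColor(p[295:345,270:370],cv2.COLOR_RGB2HSV); m=(hsv[:,:,2]>115)
    n,l,s,ce=cv2.connectedComponentsWithStats(m.astype(np.uint8)); return [(ce[i]+[270,295]).round(1).tolist()+[int(s[i,4]),hsv[l==i].mean(0).round().tolist()] for i in range(1,n) if s[i,4]>15]
E
python3 - <<'E'
from h import *
st()
print(mark(cv2.imread('pics/w8.png')[:,:,::-1].copy())); p,d,c=snap('wrist','w9.png'); print(mark(p))
E
```

```text
15.15 [ 0.5168 -0.0782  0.0516] j7 -0.07 open 0.037554282149284635 F [-2.1  3.   7.1] T [ 0.75  0.64 -0.54] yaw 1.0
[[321.7, 317.4, 171, [51.0, 9.0, 132.0]]]
[[324.8, 314.5, 95, [31.0, 12.0, 133.0]]]
```

Emit:
play_rows(
  fingers=[0, 0, 0, 0, 0, 0, 0],
  offset=[
    [0, 0, 0],
    [0, 0, 0],
    [0, 0, 0],
    [0, 0, 0],
    [0, 0, -0.04],
    [0, 0, -0.04],
    [0, 0, -0.04],
  ],
  angular=[
    [0, 0, -0.12],
    [0, 0, -0.24],
    [0, 0, -0.36],
    [0, 0, -0.48],
    [0, 0, -0.6],
    [0, 0, -0.72],
    [0, 0, -0.72],
  ],
)

```text
clock: 15.9
eef_pos: [0.5171, -0.0782, 0.0513]
tcp_rot: [0.297, 0.642, 0.297, -0.641]
ft_force: [-3.4, 4.3, 6.5]
opening: 0.0376
```

```bash
python3 - <<'E'
from h import *
st()
p,d,c=snap('wrist','w10.png'); print(mark(p))
E
```

```text
15.9 [ 0.5171 -0.0782  0.0513] j7 -0.73 open 0.037626934730080025 F [-3.4  4.3  6.5] T [ 0.7   0.32 -0.53] yaw -40.3
[[324.7, 315.1, 103, [31.0, 12.0, 136.0]]]
```

Emit:
play_rows(
  fingers=[0, 0, 0, 0, 0, 0, 0],
  offset=[
    [0, 0, 0],
    [0, 0, 0],
    [0, 0, 0],
    [0, 0, 0],
    [0, 0, -0.04],
    [0, 0, -0.04],
    [0, 0, -0.04],
  ],
  angular=[
    [0, 0, -0.12],
    [0, 0, -0.24],
    [0, 0, -0.36],
    [0, 0, -0.48],
    [0, 0, -0.6],
    [0, 0, -0.72],
    [0, 0, -0.72],
  ],
)

```text
clock: 16.65
eef_pos: [0.5173, -0.0785, 0.0509]
tcp_rot: [0.052, 0.706, 0.053, -0.704]
ft_force: [-1.1, 2.7, 8.0]
opening: 0.0376
```

```bash
python3 - <<'E'
from h import *
st()
p,d,c=snap('wrist','w11.png'); print(mark(p))
E
```

```text
16.65 [ 0.5173 -0.0785  0.0509] j7 -1.4 open 0.037589809610508486 F [-1.1  2.7  8. ] T [ 0.55  0.27 -0.67] yaw -81.5
[[316.6, 327.2, 693, [87.0, 4.0, 124.0]]]
```

Emit:
play_rows(
  fingers=[0, 0, 0, 0, 0],
  offset=[
    [0, 0, 0],
    [0, 0, 0],
    [0, 0, 0],
    [0, 0, -0.03],
    [0, 0, -0.03],
  ],
  angular=[
    [0, 0, -0.12],
    [0, 0, -0.24],
    [0, 0, -0.36],
    [0, 0, -0.48],
    [0, 0, -0.48],
  ],
)

```text
clock: 17.2
eef_pos: [0.5181, -0.0791, 0.051]
tcp_rot: [-0.116, 0.699, -0.116, -0.696]
ft_force: [0.6, 1.3, 8.6]
opening: 0.0377
```

```bash
cat >> h.py <<'E'
def mark2(p):
    b=p[:,:,:].min(2); t=cv2.morphologyEx(b,cv2.MORPH_TOPHAT,np.ones((1,15),np.uint8)); t[:300]=0;t[335:]=0;t[:,:265]=0;t[:,:][:,372:]=0
    n,l,s,ce=cv2.connectedComponentsWithStats((t>22).astype(np.uint8)); return [(ce[i].round(1).tolist(),int(s[i,4]),s[i,2:4].tolist()) for i in range(1,n) if s[i,4]>20]
E
python3 - <<'E'
from h import *
st()
p,d,c=snap('wrist','w12.png')
for i in (8,9,10,11,12): print(i,mark2(cv2.imread(f'pics/w{i}.png')))
E
```

```text
17.2 [ 0.5181 -0.0791  0.051 ] j7 -1.84 open 0.03766356672089526 F [0.6 1.3 8.6] T [ 0.14 -0.1   0.05] yaw -108.9
8 [([279.6, 305.7], 36, [4, 12]), ([288.8, 303.1], 23, [4, 7]), ([340.5, 302.1], 21, [4, 6]), ([349.7, 303.3], 27, [4, 8]), ([324.4, 313.5], 85, [6, 16])]
9 [([280.0, 304.9], 31, [5, 11]), ([289.1, 302.9], 22, [4, 7]), ([340.6, 302.4], 23, [4, 6]), ([350.2, 303.8], 28, [5, 9]), ([324.8, 314.0], 83, [7, 15])]
10 [([280.2, 305.2], 33, [5, 12]), ([289.2, 303.3], 26, [4, 8]), ([298.8, 301.9], 23, [5, 5]), ([340.6, 302.6], 24, [4, 7]), ([349.9, 303.7], 30, [5, 9]), ([324.8, 314.6], 87, [7, 16])]
11 [([275.1, 307.5], 31, [5, 16]), ([283.2, 305.0], 30, [4, 11]), ([292.4, 302.8], 26, [4, 7]), ([302.0, 302.5], 30, [5, 6]), ([312.9, 301.8], 24, [6, 5]), ([323.5, 301.9], 28, [6, 5]), ([334.0, 302.1], 26, [5, 6]), ([344.2, 303.2], 35, [5, 8]), ([352.6, 304.8], 28, [4, 11]), ([298.4, 317.5], 84, [8, 16])]
12 [([274.9, 309.7], 38, [5, 18]), ([283.2, 306.0], 37, [4, 14]), ([292.0, 304.5], 42, [5, 10]), ([302.0, 303.5], 40, [5, 8]), ([312.5, 302.4], 34, [6, 6]), ([323.0, 302.4], 32, [7, 6]), ([333.4, 303.3], 36, [6, 8]), ([343.4, 304.3], 40, [5, 10]), ([352.1, 306.6], 39, [5, 14]), ([360.3, 309.7], 37, [5, 17]), ([272.1, 330.7], 43, [8, 9])]
```

The mark held still in the image until about 180°, then slid relative to the gripper over the last two steps. So the nut bottomed after about 3.15 rad (0.5 turn), inside the stated range. Backing off a quarter turn.

Emit:
play_rows(
  fingers=[0, 0, 0, 0, 0, 0, 0, 0, 0, 0, 0, 0],
  offset=[
    [0, 0, 0],
    [0, 0, 0.01],
    [0, 0, 0.02],
    [0, 0, 0.03],
    [0, 0, 0.03],
    [0, 0, 0.04],
    [0, 0, 0.05],
    [0, 0, 0.06],
    [0, 0, 0.07],
    [0, 0, 0.07],
    [0, 0, 0.07],
    [0, 0, 0.07],
  ],
  angular=[
    [0, 0, 0.14],
    [0, 0, 0.28],
    [0, 0, 0.42],
    [0, 0, 0.56],
    [0, 0, 0.7],
    [0, 0, 0.84],
    [0, 0, 0.98],
    [0, 0, 1.12],
    [0, 0, 1.26],
    [0, 0, 1.4],
    [0, 0, 1.57],
    [0, 0, 1.57],
  ],
)

```text
clock: 18.45
eef_pos: [0.5171, -0.0774, 0.0515]
tcp_rot: [0.414, 0.574, 0.414, -0.572]
ft_force: [-3.1, 5.4, 11.3]
opening: 0.0377
```

```bash
python3 - <<'E'
from h import *
st()
p,d,c=snap('wrist','w13.png'); print(mark2(p[:,:,::-1].copy()))
u,v=map(int,proj(c,(.5165,-.0785,.086))); print(u,v,[(pt(c,d,u+a,v+b)*1000).round(1) for a,b in((0,0),(-18,0),(18,0),(0,-18),(0,15))])
ps,ds,cs=snap('scene','s13.png'); pt_,dt,ct=snap('top','t13.png')
a=p[180:480,120:520]; a=cv2.convertScaleAbs(cv2.resize(a,(800,600)),alpha=1.4); cv2.imwrite('pics/c13.png',a[:,:,::-1])
E
```

```text
18.45 [ 0.5171 -0.0774  0.0515] j7 -0.38 open 0.03773237644797279 F [-3.1  5.4 11.3] T [ 1.34  0.8  -0.12] yaw -18.4
[([274.9, 308.7], 33, [5, 18]), ([283.2, 305.5], 31, [4, 13]), ([292.0, 303.9], 35, [5, 9]), ([301.9, 302.9], 34, [5, 7]), ([312.6, 301.9], 29, [6, 5]), ([322.9, 301.9], 24, [5, 5]), ([333.4, 302.9], 27, [4, 7]), ([343.5, 304.0], 33, [4, 9]), ([352.2, 305.8], 26, [4, 13]), ([360.2, 308.9], 27, [5, 14]), ([272.2, 330.2], 44, [8, 9])]
317 441 [array([516.8, -77.1,  87.4]), array([512.3, -76.2,  86.9]), array([521.3, -78.1,  88. ]), array([518.3, -72.5,  86.5]), array([515.1, -82.2,  86.9])]
```

View pics/c13.png

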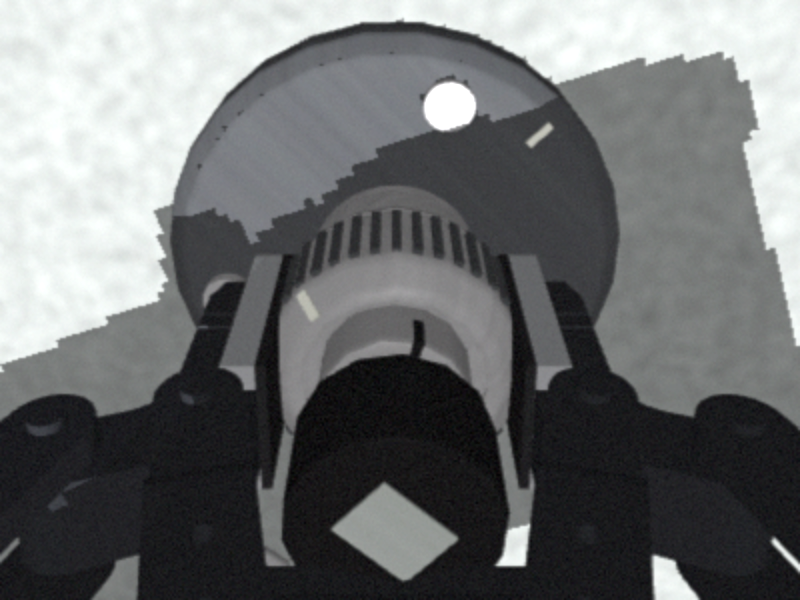

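View pics/s13.png

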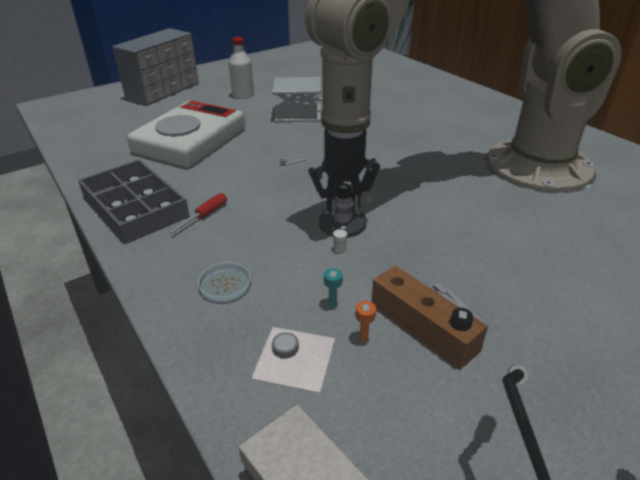

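Wrist crop: the nut mark is still at the same spot in the gripper, (272,330) before and after the back-off. It stands roughly a quarter turn from the index mark on the foot. The puck is upright and its top is level. Scene picture: the other spindle still hangs at (461,318), and the bystanders are where they were. Handing in.

```bash
python3 - <<'E'
from h import *
st(); print(bot.close_job())
E
```

```text
18.6 [ 0.5171 -0.0775  0.0515] j7 -0.38 open 0.037540217158027585 F [-2.4  5.2 11.7] T [1.24 0.76 0.1 ] yaw -18.7
the job is handed in; nothing more can be done
None
```

I seated the slim spindle in the chuck, screwed the nut down to its stop, backed it off a quarter turn and handed in at 18.6 s with the nut still gripped. No verdict is reported at hand-in, so the points below come from my own measurements.

- **Spindle choice:** I took the rack's -y spindle first. Its stem measured about 13 mm wide in the wrist image, and it went down the bore without resistance until contact at tool height 0.097 m, as expected for fully seated. The other spindle was never touched and still hangs in its rack hole.
- **Nut:** Its white mark moved with the gripper for about 180° clockwise. It then slipped steadily against the gripper, which means the nut had reached its stop. On the back-off the gripper turned 90.2° and the mark did not move in the grip.
- **Last checks:** The puck's top was level at 86.5–88 mm (86 mm expected when seated). In the last scene picture, judged by eye, the bystanders were where they started.
- **Disagreements:**
  - The opening reads 37.6 mm on the 44 mm nut; it had also read low on the puck (27 mm for 30 mm). The pictures show both held squarely.
  - The camera views differed by about 1.5 mm on the chuck's axis, so I corrected from a close look before inserting.

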